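# Prove the stop button of the pressure controller and re-arm it

### The job

Test the emergency stop on the yellow box: push the red mushroom head all the way in so that it latches, then twist it clockwise by its bar until it springs fully out again, and finally press the green reset button fully in and let it come back. Do all of it by pushing with the fingertips, without gripping the bar, do not press the blue button, and leave the loose things on the bench where they are.

Things in the scene. Friction and masses are not known exactly. Their poses are not given: they have to be found in the camera images.
- station: yellow stop box, fixed to the bench, 110 x 110 x 50 mm high, origin at the centre of its underside, z up; it may stand turned by up to 35 degrees. On top, centred, is a yellow guard ring, 62 mm inside, 70 mm outside, its rim 68 mm above the bench. In it sits the red mushroom head. With the head untwisted its bar lies along the box's own x axis
- stop_top (a point): centre of the top of the white ridge on the mushroom head, on the head's axis: 92 mm above the bench when out, 84 mm when pressed in. Its x axis lies along the bar and turns with it, z up. Press here, straight down. The head is a red disc 56 mm across, its flat top 69 mm above the bench when out, 61 mm when in, with an upright bar across it
- stop (a joint): how far the mushroom head is pushed in, m: 0 out, 0.008 fully in. It takes 3 to 4 N to start and up to about 10 N in the first third, then less; past half way it snaps in by itself and latches at about 0.0074, where it stays when let go. Pushing on at the end of the travel meets a hard stop. Twisting lets it spring out
- head (a joint): twist of the mushroom head, rad: 0 at rest, growing clockwise seen from above, hard stop at 1.0. About 0.03 N m starts it, 0.07 N m near the stop; let go, it turns back to 0. Beyond 0.3 to 0.4 the latch is free and the head springs out, or, if a rubbing finger keeps it down, as the finger leaves: turn to 0.8 to be sure. Push the bar's side near one end, fingertip above the guard ring's rim
- bar_left: flank of the bar on its +y side. The whole bar runs across the disc through its axis: 47 mm long, 14 mm thick, flanks 21 mm above the disc (top 90 mm above the bench when out); a white ridge 44 mm long and 6 mm wide along its middle stands 2 mm higher. Origin: on the head's axis, at the head's underside. Gripping the bar loads both flanks
- bar_right: flank of the bar on its -y side, red, 47 x 4 x 21 mm, part of the mushroom head; origin as bar_left
- reset_top (a point): centre of the top of the green reset button (30 mm across, top 63 mm above the bench), which stands on a fixed grey box 70 x 70 x 45 mm with a black collar 46 mm across and 12 mm high round the button. The green and the blue box may change places
- reset (a joint): how far the green button is pressed, m: 0 out, 0.006 fully in; 1.5 N to start, 5 N fully in, springs back
- jog_top (a point): centre of the top of the blue button, on a like box: not to be pressed
- jog (a joint): how far the blue button is pressed, m: 0 out, 0.006 fully in
- jar: white jar with black lid, 48 mm across, 62 mm high, loose; origin at the centre of its underside
- fitting: stepped brass fitting, 32 mm across, 48 mm high, loose; origin under its centre
- stone: sand-coloured porous disc, 50 mm across, 20 mm high, loose; origin under its centre
- wrench: steel wrench lying flat beyond the yellow box, loose; origin under its middle
- mould: upright steel sample tube, 54 mm across, 90 mm high, loose, beyond the yellow box; origin under its centre
- screwdriver: screwdriver lying flat, loose; origin under its middle
- mug: blue mug, 76 mm across, 90 mm high, loose, far to the left; origin under its centre
- mouse: black computer mouse 105 x 62 mm and 34 mm high on a grey mat far to the right, loose; origin under its middle
There are look-alikes about, which are no part of the job. There is more than one size of the station; the one meant has the size given above.

How it is judged:
By the outcome, as a careful person would: the job done as asked, in the order asked, and still so for the second after the job is handed in, with the robot touching nothing.
It also fails if it takes over 58 s, if anything falls off the work surface, if the arm or the gripper's body presses on something with over 40 N, if the wrist force passes 120 N, or if a joint passes its speed limit or range.

### The arm

A 6-joint arm with a two-finger parallel gripper is mounted at the origin on the work surface. World frame = base frame: x ahead of the robot, y to its left, z up, the work surface at z = 0. Lengths are in m, angles in rad, forces in N, time in s.
With the tool pointing down it reaches from about 0.275 to 0.725 m from the base axis. Payload 5.6 kg.
Tool frame: the origin (TCP) lies at the very end of the fingers, on their centre line; the grasp point (between the pads) lies robot.tcp_to_grasp behind it (robot.tcp_to_grasp is the distance from the TCP to the grasp point, in m); z points along the fingers, y is the line along which they close (so a half turn about z gives the same grasp; the last joint's range is limited). The gripper opens to 85 mm and grips with 20 to 120 N. Pads are 22 mm wide; open, the fingers measure 114 mm over their backs; the gripper's body (76 mm by 85 mm) begins 54 mm behind the grasp point. The pads swing forward as they close: fully open they stand 13 mm farther back than shut.
Start: joints at [1.487, 0.255, 0.108, 0, -1.424, -0.285], TCP at [0.198, 0.513, 0.231] pointing down, gripper open.
Joint ranges: [-2.95, 2.95], [-1.21, 1.97], [-1.09, 1.5], [-2.87, 1.71], [-2.94, -0.07], [-3.05, 3.05]. Speed limits (rad/s): [2.57, 2.57, 3.14, 3.14, 3.14, 3.14].

### API

Orientations are given as a unit quaternion [x, y, z, w].
In Python, from rig import robot gives the robot as it stands. The module is installed in compiled form; this text tells all that it offers. Calls block until the motion is done:
- robot.reach(position, orientation): joint-space move of the TCP to a pose.
- robot.line_to(position, rate=0.15, orientation=None): straight line of the TCP; orientation=None keeps the orientation; rate is the mean speed in m/s.
- robot.move_j(angles): joint-space move.
- robot.set_gripper(opening): finger opening in m; the grip force is fixed at half the most; returns when the fingers have stopped.
- robot.wait(seconds).
- robot.inverse_kinematics(position, orientation): joint angles nearest the present ones, or None.
- robot.state(): the state.
- robot.grab_frame(name): name is "scene" or "top" or "wrist"; returns (picture, depth): 384x512x3 uint8, blue, green, red; 384x512 float32, m along the optical axis (not along the pixel's ray), 0 where there is no reading.
- robot.get_calibration(name): a dict with "intrinsics" (3x3 intrinsics, pixels), "world_from_camera" (4x4, takes a point from camera to world coordinates). Camera axes: x right, y down, z forward; pixel columns grow to the right and rows downward; lengths in m; the calibration is good to about 2 mm. A picture is of the moment at which its call begins: read the wrist's pose just before it. get_calibration takes no time and is no camera call; for the wrist camera it gives the pose at the moment of the call.
A pose or a line that the arm cannot do raises robot.PlanningError and nothing moves.
- robot.sign_off(): hands the job in; it is judged then, once.
The state is a dict: "clock": time; "qpos": joint angles; "qd": joint speeds; "effort": joint torques, N m; "tcp_pos": TCP position; "orientation": TCP orientation; "contact_force": force on the tool from outside, world axes, zero at the start; "wrist_torque": the same for the moment, N m; "gripper_width": finger opening in m; "finger_force": force on a finger pad.
Only numpy, scipy, OpenCV 4.12 (cv2) and the standard library are available. Lean on these libraries where they do the work, as an engineer would, in place of code of your own. Each camera call takes 0.05 s, during which the arm holds its last target. There are 200 camera calls.

## Working session

There is one attempt and no reset: what is moved stays moved. The work goes in short steps, each a Python script; the robot and the scene stay as the last script left them, time stands still between calls to the robot, and variables do not carry over. Pictures are saved under pics/ and viewed, at most 10 in all, crops included, and the job is handed in when it is done.

```bash
mkdir -p pics
python3 - <<'E'
from rig import robot
import cv2,numpy as np
for n in("top","scene"):
    p,d=robot.grab_frame(n);c=robot.get_calibration(n)
    cv2.imwrite(f"pics/{n}.png",p);np.savez(f"{n}.npz",p=p,d=d,K=c["intrinsics"],T=c["world_from_camera"])
    print(n,c["intrinsics"],c["world_from_camera"])
s=robot.state();print(s,robot.tcp_to_grasp)
E
```

```text
top [[406.69319354   0.         257.82073134]
 [  0.         406.69319354 188.81761264]
 [  0.           0.           1.        ]] [[-0.02763849 -0.99660133  0.07760095  0.39445416]
 [-0.99940822  0.0291396   0.01827846 -0.02459394]
 [-0.02047759 -0.07704984 -0.99681693  1.42607982]
 [ 0.          0.          0.          1.        ]]
scene [[413.42829765   0.         252.21881336]
 [  0.         413.42829765 192.18589314]
 [  0.           0.           1.        ]] [[-0.64276766  0.6411275  -0.41929139  1.08186459]
 [ 0.76600151  0.54473091 -0.34133548  0.48546825]
 [ 0.00956142 -0.54057725 -0.84124005  1.32282432]
 [ 0.          0.          0.          1.        ]]
{'clock': 0.1, 'qpos': array([ 1.48660999e+00,  2.55650955e-01,  1.07122249e-01, -4.36202381e-04,
       -1.42389931e+00, -2.84608170e-01]), 'qd': array([-0.00039252, -0.00121496,  0.00444171,  0.00187129,  0.00073138,
        0.00033444]), 'effort': array([-2.95031161e-03, -3.87603021e+01,  2.38474578e+01,  5.37802666e+00,
       -3.80507670e-03,  2.10577838e-06]), 'tcp_pos': array([0.19804984, 0.51262057, 0.23049891]), 'orientation': array([ 9.83040709e-01, -1.83385530e-01, -1.33023937e-04,  8.33334974e-04]), 'contact_force': array([-0.70894388,  0.17879993, -0.29339379]), 'wrist_torque': array([-0.02987244,  0.01307309,  0.01568287]), 'finger_force': 0.0, 'gripper_width': 0.08565254933910176} 0.0187
```

View pics/top.png

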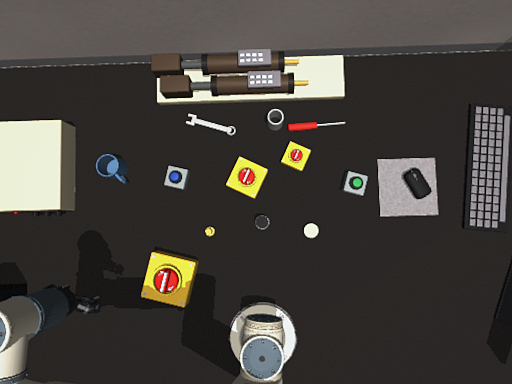

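View pics/scene.png

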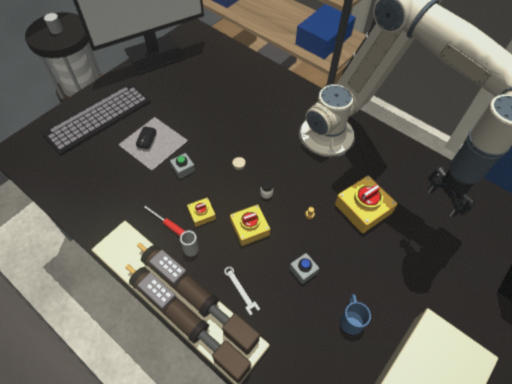

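The candidates for the station are the yellow boxes at top pixels (247,177), (296,155) and (170,278). By scale (about 33 px for 110 mm), (247,177) looks right. The green button is at (357,183) and the blue one at (175,177), which must not be pressed. I'll measure these and take a crop to check.

```bash
cat > h.py <<'E'
import cv2,numpy as np
def ray(K,T,uv,z):
    uv=np.atleast_2d(uv).astype(float)
    d=np.c_[(uv-[K[0,2],K[1,2]])/K[0,0],np.ones(len(uv))]@T[:3,:3].T
    o=T[:3,3];return o+d*((z-o[2])/d[:,2])[:,None]
def blobs(p,col,amin=20):
    h=cv2.cvtColor(p,cv2.COLOR_BGR2HSV)
    r={'yellow':((22,120,90),(34,255,255)),'green':((50,120,60),(85,255,255)),'blue':((105,150,60),(125,255,255)),
       'red':((0,150,80),(8,255,255))}[col]
    m=cv2.inRange(h,*map(np.array,r))
    if col=='red': m|=cv2.inRange(h,np.array((172,150,80)),np.array((180,255,255)))
    return [c for c in cv2.findContours(m,cv2.RETR_EXTERNAL,cv2.CHAIN_APPROX_NONE)[0] if cv2.contourArea(c)>=amin]
E
python3 - <<'E'
from h import *
for n in("top","scene"):
    f=np.load(n+".npz");p,d,K,T=(f[k] for k in("p","d","K","T"))
    for col,z in(("yellow",.05),("green",.063),("blue",.063),("red",.069)):
        for c in blobs(p,col):
            P=ray(K,T,c[:,0],z)[:,:2].astype(np.float32)
            r=cv2.minAreaRect(P); (u,v)=c[:,0].mean(0)
            print(n,col,(int(u),int(v)),np.round(r[0],3),np.round(r[1],3),round(r[2],1))
f=np.load("top.npz")["p"]
cv2.imwrite("pics/crop.png",cv2.resize(f[130:210,150:380],None,fx=3.4,fy=3.4,interpolation=cv2.INTER_CUBIC))
E
```

```text
top yellow (166, 284) [0.207 0.31 ] [0.155 0.152] 75.0
top yellow (209, 231) [0.361 0.166] [0.027 0.031] 20.2
top yellow (246, 176) [0.543 0.038] [0.111 0.111] 63.3
top yellow (295, 155) [ 0.611 -0.132] [0.08 0.08] 64.4
top green (356, 182) [ 0.512 -0.332] [0.027 0.03 ] 87.4
top blue (174, 176) [0.552 0.283] [0.027 0.027] 89.3
top red (158, 279) [0.205 0.339] [0.024 0.063] 75.1
top red (168, 280) [0.207 0.299] [0.075 0.053] 4.7
top red (245, 176) [0.544 0.038] [0.05  0.048] 43.4
top red (295, 155) [ 0.61  -0.131] [0.034 0.034] 88.1
top red (302, 125) [ 0.708 -0.156] [0.027 0.098] 3.4
scene yellow (248, 221) [0.551 0.043] [0.124 0.116] 62.9
scene yellow (200, 210) [ 0.625 -0.118] [0.098 0.083] 64.5
scene yellow (365, 201) [0.21  0.307] [0.161 0.151] 68.7
scene green (180, 159) [ 0.516 -0.328] [0.024 0.023] 45.1
scene blue (305, 263) [0.553 0.284] [0.026 0.025] 81.2
scene blue (349, 26) [-0.597 -0.283] [0.18  0.025] 26.0
scene blue (318, 33) [-0.48  -0.391] [0.401 0.185] 25.0
scene red (173, 226) [ 0.739 -0.142] [0.026 0.081] 3.3
scene red (250, 220) [0.551 0.048] [0.032 0.052] 59.7
scene red (200, 208) [ 0.628 -0.115] [0.02  0.032] 59.1
scene red (368, 195) [0.196 0.306] [0.072 0.078] 35.4
```

View pics/crop.png

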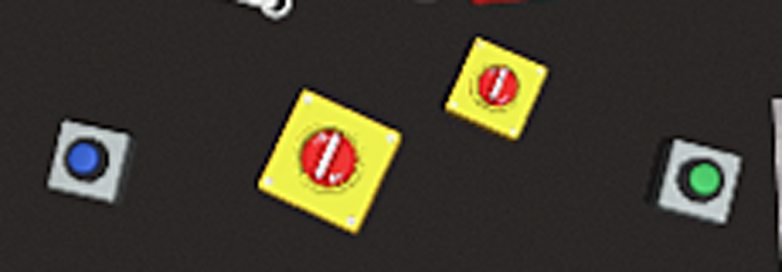

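The crop shows the 111 mm box with its bar along about -25°, blue button on the left and green on the right. The sizes came out as 0.155, 0.111 and 0.080 m, so the station is at (0.543, 0.038), yaw about -26.7°. I'll go above it for a close look.

```bash
cat >> h.py <<'E'
from scipy.spatial.transform import Rotation as R
def q(yaw): return (R.from_euler('z',yaw)*R.from_euler('x',np.pi)).as_quat()
E
python3 - <<'E'
from rig import robot
from h import *
b=np.radians(-26.7)
for k in(-90,0,90,180):
    print(k,[np.round(v,2) if (v:=robot.inverse_kinematics([.543,.038,.2],q(b+np.radians(k+e)))) is not None else None for e in(0,-50)])
robot.set_gripper(0)
robot.reach([.47,.038,.27],q(b))
c=robot.get_calibration("wrist");p,d=robot.grab_frame("wrist")
cv2.imwrite("pics/w1.png",p);np.savez("w1.npz",p=p,d=d,K=c["intrinsics"],T=c["world_from_camera"])
s=robot.state();print(s["clock"],s["tcp_pos"],s["gripper_width"],np.round(s["qpos"],2));print(c["world_from_camera"])
K,T=c["intrinsics"],c["world_from_camera"]
for col,z in(("yellow",.05),("red",.069),("green",.063)):
    for k in blobs(p,col,200):
        r=cv2.minAreaRect(ray(K,T,k[:,0],z)[:,:2].astype(np.float32));print(col,k[:,0].mean(0),np.round(r[0],4),np.round(r[1],3),r[2])
E
```

```text
-90 [array([ 0.36,  0.26,  0.03,  0.  , -1.34, -0.82]), array([ 0.36,  0.26,  0.03, -0.  , -1.34, -1.7 ])]
0 [array([ 0.36,  0.26,  0.03,  0.  , -1.34,  0.75]), array([ 0.36,  0.26,  0.03,  0.  , -1.34, -0.13])]
90 [array([ 0.36,  0.26,  0.03,  0.  , -1.34,  2.32]), array([ 0.36,  0.26,  0.03,  0.  , -1.34,  1.45])]
180 [array([ 0.36,  0.26,  0.03, -0.  , -1.34, -2.39]), array([ 0.36,  0.26,  0.03,  0.  , -1.34,  3.02])]
2.8917 [0.47001493 0.03871921 0.2698375 ] -0.00024112952878347136 [ 0.42  0.09  0.   -0.   -1.48  0.69]
[[-4.48225272e-01 -8.47709566e-01 -2.83694549e-01  5.41520717e-01]
 [-8.93920636e-01  4.25036197e-01  1.42302947e-01  2.52315184e-03]
 [-5.11177072e-05  3.17384189e-01 -9.48297039e-01  4.12612445e-01]
 [ 0.00000000e+00  0.00000000e+00  0.00000000e+00  1.00000000e+00]]
yellow [230.50273224 105.59836066] [0.5435 0.0386] [0.109 0.109] 63.36979675292969
yellow [333.95108696  10.76086957] [ 0.582  -0.1105] [0.08  0.022] 63.36936569213867
red [231.81547619 111.76190476] [0.5438 0.0381] [0.053 0.052] 63.36997604370117
```

View pics/w1.png

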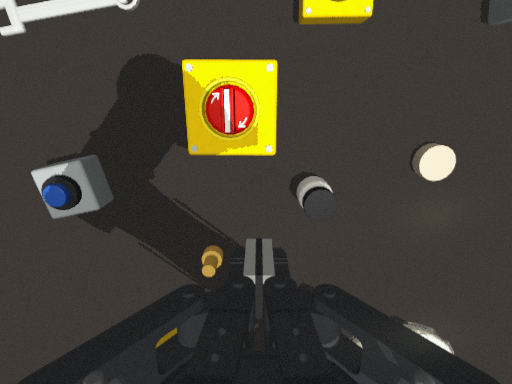

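The close view shows the station at (230,106), with the bar vertical in the image, as the model predicts. The wrist fit gives centre (0.5436, 0.0384) and yaw -26.6°. Next I press the head.

```bash
cat >> h.py <<'E'
C=np.array([.5436,.0383]);b=np.radians(-26.63)
def press(robot,xy,z0,zmin,fmax):
    f0=robot.state()["contact_force"][2]; z=z0; log=[]
    while z>zmin+1e-6:
        z=max(z-.001,zmin);robot.line_to([*xy,z],rate=.02);s=robot.state();f=s["contact_force"][2]-f0
        log.append((round(s["tcp_pos"][2]*1e3,1),round(f,1)))
        if f>fmax:break
    print(log)
E
python3 - <<'E'
from rig import robot
from h import *
Q=q(b-np.pi/2)
robot.reach([*C,.14],Q);robot.line_to([*C,.096]);robot.wait(.2)
press(robot,C,.096,.082,22)
robot.line_to([*C,.13]);robot.line_to([C[0]-.09,C[1]+.03,.2])
c=robot.get_calibration("wrist");p,d=robot.grab_frame("wrist")
cv2.imwrite("pics/w2.png",p)
K,T=c["intrinsics"],c["world_from_camera"]
from h import blobs
for k in blobs(p,"red",200):
    u,v=k[:,0].mean(0).astype(int);m=d[v-60:v+60,max(u-60,0):u+60]
    vv,uu=np.mgrid[v-60:v+60,max(u-60,0):u+60];X=np.stack([(uu-K[0,2])/K[0,0]*m,(vv-K[1,2])/K[0,0]*m,m],-1)@T[:3,:3].T+T[:3,3]
    n=np.hypot(X[...,0]-C[0],X[...,1]-C[1]);print(u,v,"centre top",np.median(X[...,2][n<.003]))
print(robot.state()["clock"])
E
```

```text
[(np.float64(95.2), np.float64(0.7)), (np.float64(93.9), np.float64(-0.7)), (np.float64(92.9), np.float64(-0.1)), (np.float64(92.1), np.float64(1.1)), (np.float64(91.7), np.float64(5.9)), (np.float64(91.1), np.float64(8.9)), (np.float64(90.4), np.float64(9.3)), (np.float64(89.2), np.float64(7.9)), (np.float64(87.0), np.float64(0.1)), (np.float64(85.5), np.float64(0.1)), (np.float64(84.8), np.float64(0.5)), (np.float64(84.3), np.float64(3.1)), (np.float64(84.0), np.float64(8.2)), (np.float64(83.9), np.float64(13.2))]
162 200 centre top 0.0844015397511641
11 68 centre top nan
9.8333
  return _methods._mean(a, axis=axis, dtype=dtype,
  ret = ret.dtype.type(ret / rcount)
```

The head latched: force fell to zero after the snap and the ridge top measures 84.4 mm. Now the twist: closed fingertips on the +y flank near the +x end, following the arc.

```bash
python3 - <<'E'
from rig import robot
from h import *
def P(th,off,z=.0735,r=.018):
    a=b-th; return [*(C+r*np.array([np.cos(a),np.sin(a)])+off*np.array([-np.sin(a),np.cos(a)])),z]
O=lambda th:q(b-np.pi/2-th)
robot.reach(P(0,.030,.12),O(0));robot.line_to(P(0,.030));robot.line_to(P(0,.019),rate=.05)
f0=robot.state()["contact_force"];print(f0)
for th in np.arange(.1,.91,.1):
    robot.line_to(P(th,.018),rate=.06,orientation=O(th));s=robot.state()
    print(round(th,1),np.round(s["contact_force"]-f0,1),np.round((s["tcp_pos"]-P(th,.018))*1e3,1))
c=robot.get_calibration("wrist");p,d=robot.grab_frame("wrist");cv2.imwrite("pics/w3.png",p)
robot.line_to(P(.9,.032),rate=.08);robot.line_to(P(.9,.032,.13));robot.line_to([C[0]-.09,C[1]+.03,.2],orientation=O(0));robot.wait(.3)
c=robot.get_calibration("wrist");p,d=robot.grab_frame("wrist");cv2.imwrite("pics/w4.png",p)
K,T=c["intrinsics"],c["world_from_camera"]
vv,uu=np.mgrid[0:384,0:512];X=np.stack([(uu-K[0,2])/K[0,0]*d,(vv-K[1,2])/K[0,0]*d,d],-1)@T[:3,:3].T+T[:3,3]
n=np.hypot(X[...,0]-C[0],X[...,1]-C[1]);print("centre top",np.median(X[...,2][n<.003]),robot.state()["clock"])
E
python3 -c "
import cv2;cv2.imwrite('pics/w34.png',cv2.resize(cv2.hconcat([cv2.imread('pics/w3.png'),cv2.imread('pics/w4.png')]),(800,300)))"
```

```text
[0.64729023 0.68548307 0.1429603 ]
0.1 [0.6 2.3 1.7] [0.7 0.4 0.6]
0.2 [0.8 2.8 2.6] [0.7 0.3 0.5]
0.3 [2.  1.7 3.5] [0.7 0.3 0.4]
0.4 [2.4 1.5 3.9] [0.6 0.1 0.4]
0.5 [3.6 1.7 3.6] [0.5 0.1 0.4]
0.6 [3.  1.5 3.6] [ 0.3 -0.   0.2]
0.7 [3.5 1.1 3.2] [ 0.2 -0.   0.1]
0.8 [3.3 1.6 2.6] [ 0.1 -0.1  0.1]
0.9 [2.6 1.6 2.9] [0.2 0.  0.1]
centre top 0.09183851363730478 15.9333
```

View pics/w34.png

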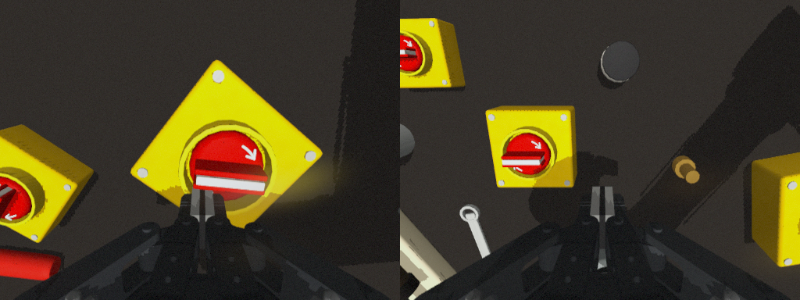

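Left: the bar turned with the finger on its flank. Right: the bar is back at rest, and the ridge top at 91.8 mm means the head is out. Now the green button, with one close look first.

Run:
```python
from rig import robot
from h import *
G=np.array([.512,-.332]);robot.reach([*(G-.075*np.array([np.cos(b),np.sin(b)])),.22],q(b));robot.wait(.2)
c=robot.get_calibration("wrist");p,d=robot.grab_frame("wrist");cv2.imwrite("pics/w5.png",p)
K,T=c["intrinsics"],c["world_from_camera"]
for k in blobs(p,"green",200):
    (u,v),rad=cv2.minEnclosingCircle(k);r=cv2.minAreaRect(ray(K,T,k[:,0],.063)[:,:2].astype(np.float32))
    z=d[int(v),int(u)];X=T[:3,:3]@(z*np.array([(u-K[0,2])/K[0,0],(v-K[1,2])/K[0,0],1]))+T[:3,3]
    print((u,v),r,X)
    if abs(X[2]-.063)<.004 and np.hypot(*(np.array(r[0])-G))<.01 : g=np.array(r[0])
robot.reach([*g,.12],q(b));robot.line_to([*g,.067],rate=.08);robot.wait(.2)
press(robot,g,.067,.0545,14)
robot.line_to([*g,.13]);robot.line_to([*(g-[.05,0]),.2]);print(robot.state()["clock"])
```

```text
(257.0, 101.61289978027344) ((0.5130650997161865, -0.33069276809692383), (0.028924480080604553, 0.028961852192878723), 19.099336624145508) [ 0.5132855  -0.33076475  0.06806162]Traceback (most recent call last):
  File "<stdin>", line 11, in <module>
NameError: name 'g' is not defined. Did you mean: 'G'?
```

View pics/w5.png

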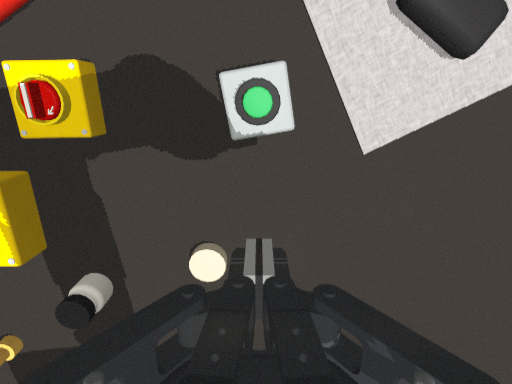

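The view shows the green button at (257,102), 29 mm across at the assumed height. The 68 mm height is one noisy depth pixel. The press is force-guided and starts high, so I'll go ahead.

Run:
```python
from rig import robot
from h import *
g=np.array([.513,-.3307])
robot.reach([*g,.12],q(b));robot.line_to([*g,.072],rate=.08);robot.wait(.2)
press(robot,g,.072,.0545,14)
robot.line_to([*g,.13]);robot.line_to([*(g-.075*np.array([np.cos(b),np.sin(b)])),.22]);robot.wait(.2)
c=robot.get_calibration("wrist");p,d=robot.grab_frame("wrist")
K,T=c["intrinsics"],c["world_from_camera"]
vv,uu=np.mgrid[0:384,0:512];X=np.stack([(uu-K[0,2])/K[0,0]*d,(vv-K[1,2])/K[0,0]*d,d],-1)@T[:3,:3].T+T[:3,3]
print("top",np.median(X[...,2][np.hypot(X[...,0]-g[0],X[...,1]-g[1])<.008]))
p,_=robot.grab_frame("top");cv2.imwrite("pics/top2.png",cv2.resize(p[90:300,80:450],None,fx=2,fy=2))
print(robot.state()["clock"])
```

```text
[(np.float64(71.0), np.float64(0.1)), (np.float64(69.9), np.float64(-1.3)), (np.float64(68.9), np.float64(-0.4)), (np.float64(67.9), np.float64(-1.0)), (np.float64(67.2), np.float64(-0.8)), (np.float64(66.2), np.float64(0.9)), (np.float64(65.2), np.float64(2.0)), (np.float64(64.2), np.float64(2.5)), (np.float64(63.1), np.float64(3.0)), (np.float64(62.1), np.float64(3.5)), (np.float64(61.1), np.float64(4.2)), (np.float64(61.0), np.float64(9.7)), (np.float64(60.9), np.float64(13.7)), (np.float64(60.8), np.float64(19.4))]
top 0.3615807868524236
25.1
```

View pics/top2.png

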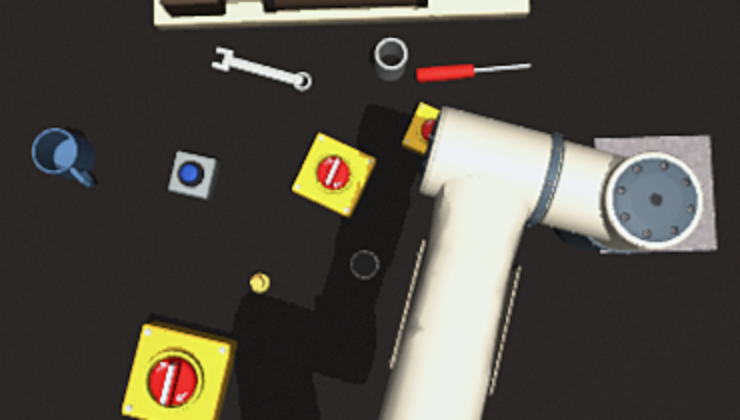

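The press ran from 67 to 61 mm with a 1.5 to 5 N spring and then a hard stop, so it was full travel. The height reading picked up zero-depth pixels, so I'll redo it, confirm the button is back out and hand in.

Run:
```python
from rig import robot
from h import *
g=np.array([.513,-.3307])
c=robot.get_calibration("wrist");p,d=robot.grab_frame("wrist");K,T=c["intrinsics"],c["world_from_camera"]
vv,uu=np.mgrid[0:384,0:512];X=np.stack([(uu-K[0,2])/K[0,0]*d,(vv-K[1,2])/K[0,0]*d,d],-1)@T[:3,:3].T+T[:3,3]
r=np.hypot(X[...,0]-g[0],X[...,1]-g[1]);h=lambda m:np.median(X[...,2][m&(d>0)])
t,k=h(r<.008),h((r>.018)&(r<.022));bx=h((r>.026)&(r<.033));print("button",t,"collar",k,"box",bx)
if t-k>.004: robot.sign_off();print("signed off")
```

```text
button 0.0671197475589198 collar 0.056986252295107315 box 0.045047755325953204
the job is handed in; nothing more can be done
signed off
```

Job handed in at about 25 s: the mushroom head was pressed until it latched, then twisted to about 0.9 rad and sprang out (ridge back at 91.8 mm). The green button was pressed to its hard stop (about 6 mm) and came back to 67 mm (the task gave 63 mm), and I did not touch the blue button or the loose things.

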